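# Put the whetstone back on edge in its box and close the lid

## Robot

A 6-joint arm with a two-finger parallel gripper is mounted at the origin on the work surface. World frame = base frame: x ahead of the robot, y to its left, z up, the work surface at z = 0. Lengths are in mm, angles in rad, forces in N, time in s.
With the tool pointing down it reaches from about 300 to 775 mm from the base axis. Payload 14.6 kg.
Tool frame: the origin (TCP) lies at the very end of the fingers, on their centre line; the grasp point (between the pads) lies 19 mm behind it; z points along the fingers, y is the line along which they close (so a half turn about z gives the same grasp; the last joint's range is limited). The gripper opens to 94 mm and grips with 3 to 60 N. Pads are 16 mm wide; open, the fingers measure 119 mm over their backs; the gripper's body (75 mm by 177 mm) begins 78 mm behind the grasp point.
Start: joints at [-1.18, 0.3, 1.521, -0, 1.321, -0.067], TCP at [243.078, -493.358, 205.446] pointing down, gripper open.
Joint ranges: [-3.03, 3.03], [-0.79, 2.21], [0.23, 2.52], [-1.04, 4.18], [0, 3.07], [-2.55, 2.55]. Speed limits (rad/s): [2.22, 2.22, 2.57, 3.14, 3.14, 3.14].

## Interface

Orientations are given as [roll, pitch, yaw] about the fixed x, y, z axes, in that order (R = Rz(yaw) Ry(pitch) Rx(roll)).
In Python, from cell import manip, camera, get_calibration gives the robot as it stands. The module is installed in compiled form; this text tells all that it offers.
- The arm moves only by the tool jog_arm, never from a script. Its argument "plan" is one flat list of numbers, 6 for each row, row after row: the shift along the world's x, y, z in m, then the turn, a rotation vector about the world's x, y, z in degrees. A call has 1 to 20 rows; each row is the pose to reach, as a shift and turn from the pose commanded when the call began; what a row does not reach only later rows make up. A row lasts 1/10 s, in which the tool goes at most 50 mm and 8.59 degrees, less where a joint would pass 70% of its speed; a pose out of reach is approached as far as the arm can. A call with a gripper value outside its range is refused whole. "claw" is the finger opening in m, from 0 to 0.094, set as the call begins (left out, the last holds). The fingers move at their own pace and stop on an object; "force" is the grip in N (left out, the last holds). Time passes only in rows, so rows that repeat a pose let the fingers close. It gives the time, the measured TCP pose, the force, the opening and the grip force at its end, in the units of the state.
- manip.read_state(): the state, without advancing time (a new reading comes with each control period).
- camera(name): name is "side" or "top" or "wrist"; returns (picture, depth): 400x640x3 uint8, red, green, blue; 400x640 float32, mm along the optical axis (not along the pixel's ray), 0 where there is no reading.
- get_calibration(name): a dict with "fx", "fy", "cx", "cy" (pixels), "origin" and "attitude" of the camera in the world. Camera axes: x right, y down, z forward; pixel columns grow to the right and rows downward; lengths in mm; the calibration is good to about 2 mm. A picture is of the moment at which its call begins: read the wrist's pose just before it. get_calibration takes no time and is no camera call; for the wrist camera it gives the pose at the moment of the call.
- manip.sign_off(): hands the job in; it is judged then, once.
The state is a dict: "clock": time; "joints": joint angles; "qd": joint speeds; "effort": joint torques, N m; "eef_pos": TCP position; "eef_rot": TCP orientation; "wrist_force": force on the tool from outside, world axes, zero at the start; "moment": the same for the moment, N m; "finger_gap": finger opening in mm; "finger_force": force on a finger pad.
Only numpy, scipy, OpenCV 4.12 (cv2) and the standard library are available. Lean on these libraries where they do the work, as an engineer would, in place of code of your own. Each camera call takes 0.05 s, during which the arm holds its last target. There are 200 camera calls.

## Task

Honing is done: put the grey whetstone that lies flat on the bench back into its wooden box, standing on its long edge and pushed fully home in the empty slot, then lower the lid gently shut. The sloped draining stand is there to lean the stone on while changing grip (flat on the bench it cannot be taken by its faces). The stone is brittle, so feel it into the slot and do not force it, and leave the other things on the bench where they are.

Things in the scene. Friction and masses are not known exactly. Their poses are not given: they have to be found in the camera images.
- stone: The whetstone: a plain grey slab, 64 (its x) x 130 (its y) x 12 (its z, thickness) mm, about 0.25 kg. Starts lying flat on the bench, z up, roughly in the middle of the work area. Origin at the centre of its underside. Its two faces, two long edges and two ends are alike: any may face any way.
- stone_mid (a point): Centre of the whetstone, 6 mm along its z from its origin; axes as the stone's.
- stone_box: Fixed open wooden box with a hinged lid, 140 (x) x 152 (y) x 85 (z) mm, walls and floor 8. Origin: centre of its underside; front looks to -x. Comb blocks at both y ends (44 < |y| < 66.5, 45 high over the floor) carry two pairs of upright grooves: a stone stands on edge along y, its ends in a pair. Between the combs it is open for fingers. Box and stand may change sides (left/right).
- slot_home (a point): Where stone_mid must be when the stone is home in the empty slot: box (-16, 0, 40) mm, axes as the box's. The stone's top edge is then 72 mm above the bench, 13 below the box's rim: open the fingers there to about 30 mm, no more than 40. The other slot, at box x = +36, holds a fixed slip stone 10 thick and 44 high.
- slot_mouth (a point): Middle of the empty slot's mouth, level with the comb tops: box (-16, 0, 53) mm, axes as the box's. The slot is 13.8 mm wide, its groove ends 133 apart: 1.8 mm play across a 12 mm stone, 3 along it, no chamfers.
- lid (a joint): Lid hinge angle, rad: 0 = closed flat on the rim, starts open at about 1.95 to 2.2 (leaning back, away from the front). A stiff hinge: the lid stays where it is left; a push of about 2 to 5 N at its edge moves it.
- lid_hinge (a point): Middle of the hinge line (along the box's y), at the box's far (+x) top rim, box (70, 0, 85.5) mm; moves with the lid: at joint 0 its axes are the box's, and the lid reaches from it along its -x for 140 mm. Lid 152 mm wide, 8 mm thick (z 0 to 8 in this frame, the outer face at z = 8).
- lid_edge (a point): Middle of the lid's free edge, on the outer face (z = 8 in the lid's frame), 140 mm from the hinge; axes as lid_hinge. A thin brass tab, 50 mm wide, sticks out 12 mm beyond the edge.
- stand: Fixed plywood draining stand, turned so that its x points about to +y; base 110 (x) x 150 (y) x 14 mm, about 115 high. Two ribs, 22 wide, centred at y = +-48, slope up towards +x at 50 degrees from level, each with a foot stop 16 high out of the slope. The 74 mm between the ribs are open for a finger before, behind and below the stone. Origin: centre of the underside.
- stand_seat (a point): Where stone_mid is when the stone leans on the stand with its long edge (130) on the foot stops along the stand's y; axes as the stand's (not sloped). The slope rises along (cos 50, 0, sin 50) and its outward normal is (-sin 50, 0, cos 50) in the stand's frame.
- gouge: Bystander: carving gouge, 190 long, lying between the work places; leave it
- brush: Bystander: flat brush, 180 long, lying between the work places; leave it
- clamp: Bystander: black plastic screw clamp, 110 long, 14 high, lying beyond the stone's place; leave it
- offcut: Bystander: dark wood offcut, 100 x 60 x 30, beyond the stone's place; leave it
- bottle: Bystander: clear water bottle, 72 diameter, 220 high, at the far side of the bench; leave it
- jar: Bystander: glass jar, 84 diameter, 120 high, far side of the bench; leave it
- cup: Bystander: white cup, 72 diameter, 90 high, far side of the bench; leave it

How it is judged (in metres and radians):
On the way:
1. The stone stands on its long edge fully home in the empty slot (centre within 3 mm across and in height, 4 mm along), at rest, while the lid is still open (joint above 1.2 rad) (x of stone_mid in the frame of slot_home between -0.003 and 0.003 m and y of stone_mid in the frame of slot_home between -0.004 and 0.004 m and z of stone_mid in the frame of slot_home between -0.003 and 0.003 m and angle between the z axis of stone and the x axis of stone_box, either way round below 0.06 rad and angle between the y axis of stone and the y axis of stone_box, either way round below 0.06 rad and linear speed of stone below 0.02 m/s and value of joint lid above 1.2 rad), for 0.2 s.
At the end, for the whole second after the job is handed in: The whetstone stands on its long edge fully home in the empty slot of the box (stone_mid within 3 mm of slot_home across the slot and in height, 4 mm along it; faces square to the slot within 0.06 rad), at rest, and the lid is fully closed (within 0.04 rad) (x of stone_mid in the frame of slot_home between -0.003 and 0.003 m and y of stone_mid in the frame of slot_home between -0.004 and 0.004 m and z of stone_mid in the frame of slot_home between -0.003 and 0.003 m and angle between the z axis of stone and the x axis of stone_box, either way round below 0.06 rad and angle between the y axis of stone and the y axis of stone_box, either way round below 0.06 rad and linear speed of stone below 0.02 m/s and value of joint lid between -0.04 and 0.04 rad); the robot touches nothing.
It fails at once if The whetstone is pressed or knocked against the box with more than 80 N (contact force between stone and stone_box above 80 N).
It fails at once if The lid is slammed (closing faster than 3 rad/s) (velocity of joint lid below -3 rad/s).
It fails at once if A bystander (gouge, brush, clamp, offcut, bottle, jar or cup) is moved by more than 30 mm (distance of any of gouge, brush, clamp, offcut, bottle, jar, cup from where it was at the start of the episode above 0.03 m).
It also fails if it takes over 72 s, if anything falls off the work surface, if the arm or the gripper's body presses on something with over 40 N, if the wrist force passes 120 N, or if a joint passes its speed limit or range.

## Working session

There is one attempt and no reset: what is moved stays moved. The work goes in short steps, Python scripts to look and compute and a tool call to move; the robot and the scene stay as the last step left them, time stands still between calls to the robot, and variables do not carry over. Pictures are saved under pics/ and viewed, at most 10 in all, crops included, and the job is handed in when it is done.

Besides the shell and the picture viewer there is one more tool, called after "Request:" in YAML: its name, and indented under it one key for each argument. jog_arm: Moves the arm, as the interface text tells. Its arguments: {"type":"object","properties":{"plan":{"type":"array"},"claw":{"type":"number"},"force":{"type":"number"}},"required":["plan"]}

```bash
mkdir -p pics
cat > h.py <<'E'
import numpy as np, cv2
from cell import manip, camera, get_calibration
from scipy.spatial.transform import Rotation as R
def cal(n):
    c=get_calibration(n); return c
def snap(n,f=None):
    c=get_calibration(n); p,d=camera(n)
    np.savez(f'{f or n}.npz',p=p,d=d,K=np.array([c['fx'],c['fy'],c['cx'],c['cy']]),o=np.array(c['origin'],float),a=np.array(c['attitude'],float))
    if f: cv2.imwrite(f'pics/{f}.png',p[:,:,::-1])
    return p,d,c
E
python3 - <<'E'
from h import *
print(manip.read_state())
for n in ('top','side'):
    p,d,c=snap(n,n+'0'); print(n,c)
a=[cv2.imread(f'pics/{n}0.png') for n in('top','side')]
E
```

```text
{'clock': 0.0, 'joints': array([-1.17958622e+00,  3.00482159e-01,  1.52158915e+00, -6.61444156e-06,
        1.32068932e+00, -6.66199666e-02]), 'qd': array([ 0.00055036, -0.00034334, -0.00264809,  0.00055016, -0.00137391,
        0.000941  ]), 'effort': array([ 2.43928662e-03, -5.31801689e+01, -3.52733517e+01,  7.08929077e-02,
        2.44234217e-02, -7.37273103e-05]), 'eef_pos': array([ 242.98655901, -493.1198897 ,  204.87685016]), 'eef_rot': array([-3.14042684e+00, -7.13606235e-05,  4.57831670e-01]), 'wrist_force': array([ 0.58001355,  0.11122488, -0.2790139 ]), 'moment': array([-0.07596149,  0.00832002, -0.03122479]), 'finger_force': 0.0, 'finger_gap': 93.9296610351322}
top {'fx': 425.2242477192085, 'fy': 425.2242477192085, 'cx': 315.0272899684257, 'cy': 200.38277633940808, 'origin': array([ 410.52659295,   14.5428734 , 1103.62608271]), 'attitude': array([-2.96464281, -0.02987352, -1.58977173])}
side {'fx': 455.425469664187, 'fy': 455.425469664187, 'cx': 316.14017528320215, 'cy': 198.75134345017915, 'origin': array([394.00480056, 742.98241029, 934.4556983 ]), 'attitude': array([-2.40609948,  0.01341418, -2.89517215])}
```

View pics/top0.png

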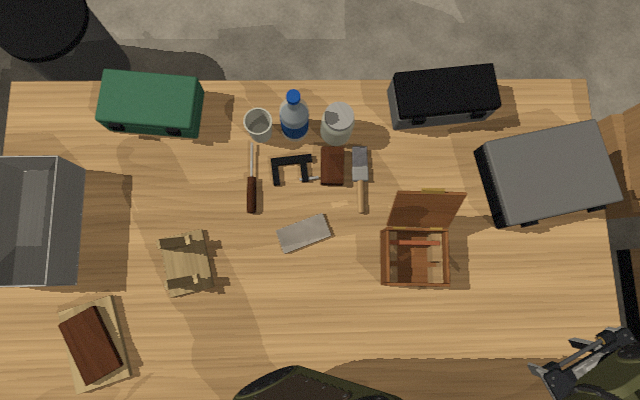

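View pics/side0.png

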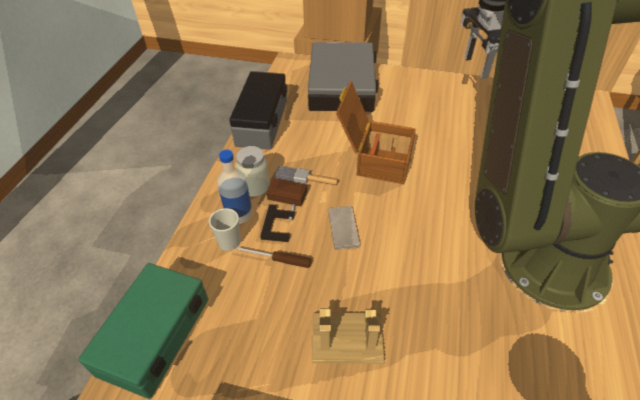

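```bash
cat >> h.py <<'E'
def load(f):
    z=np.load(f'{f}.npz'); return z['p'],z['d'],z['K'],z['o'],R.from_euler('xyz',z['a'])
def cloud(f):
    p,d,K,o,A=load(f); v,u=np.mgrid[:d.shape[0],:d.shape[1]]
    P=np.stack([(u-K[2])/K[0]*d,(v-K[3])/K[1]*d,d],-1)
    return p,d,(P.reshape(-1,3)@A.as_matrix().T+o).reshape(P.shape)
def ray(f,u,v,z):
    p,d,K,o,A=load(f); r=A.apply(np.stack([(np.asarray(u,float)-K[2])/K[0],(np.asarray(v,float)-K[3])/K[1],np.ones_like(np.asarray(u,float))],-1))
    return o+r*((z-o[2])/r[...,2])[...,None]
def proj(f,P):
    p,d,K,o,A=load(f); q=(np.asarray(P,float)-o)@A.as_matrix(); return np.stack([K[0]*q[...,0]/q[...,2]+K[2],K[1]*q[...,1]/q[...,2]+K[3]],-1)
E
python3 - <<'E'
from h import *
for n in('top0','side0'):
    p,d,W=cloud(n)
    t=(W[...,2][(d>0)]); print(n,(d>0).mean(),np.median(t))
    for nm,c in dict(stone=(304,233),stand=(187,263),box=(416,255),gouge=(250,205),brush=(362,190)).items():
        if n=='top0': print(nm,W[c[1],c[0]].round())
# heightmap composite
def crop(n,x0,x1,y0,y1,s):
    return cv2.resize(cv2.imread(f'pics/{n}.png')[y0:y1,x0:x1],None,fx=s,fy=s,interpolation=cv2.INTER_CUBIC)
cells=[crop('top0',150,230,220,310,4),crop('side0',300,400,290,375,4),crop('top0',370,480,180,300,3),crop('side0',330,425,80,190,3)]
out=np.zeros((700,800,3),np.uint8); 
pos=[(0,0),(0,330),(365,0),(365,330)]
for c,(y,x) in zip(cells,pos): out[y:y+c.shape[0],x:x+c.shape[1]]=c[:,:800-x][:700-y]
cv2.imwrite('pics/comp.png',cv2.resize(out,(685,600),interpolation=cv2.INTER_AREA))
# stone contour in top
p,d,W=cloud('top0'); h=W[...,2]
m=((np.ptp(p.astype(int),axis=2)<30)&(np.abs(h-12)<10)); m=m.astype(np.uint8); m[:,:260]=0;m[:,345:]=0;m[:205]=0;m[265:]=0
cs,_=cv2.findContours(m,cv2.RETR_EXTERNAL,cv2.CHAIN_APPROX_NONE); c=max(cs,key=cv2.contourArea)
Q=ray('top0',c[:,0,0],c[:,0,1],12)[:,:2]; print(cv2.minAreaRect(Q.astype(np.float32)))
# high points stand / box
for nm,(u0,u1,v0,v1) in dict(stand=(150,230,220,310),box=(370,480,180,300)).items():
    w=W[v0:v1,u0:u1].reshape(-1,3); 
    for lo,hi in((5,25),(50,75),(78,90),(95,130),(130,230)):
        s=w[(w[:,2]>lo)&(w[:,2]<hi)]
        if len(s)>5: print(nm,lo,hi,len(s),cv2.minAreaRect(s[:,:2].astype(np.float32)))
E
```

```text
top0 0.99619140625 -0.2080016217494176
stone [520.   8.  12.]
stand [449. 304.  13.]
box [ 459. -280.    8.]
gouge [593. 146.  25.]
brush [ 630. -145.   19.]
side0 0.99596484375 -0.11961318480985028
((521.3203125, 9.866104125976562), (63.650733947753906, 128.05889892578125), 20.159503936767578)
stand 5 25 2008 ((447.4587707519531, 295.2535095214844), (182.63958740234375, 205.8773193359375), 85.7077865600586)
stand 50 75 291 ((451.60040283203125, 303.4326477050781), (118.17753601074219, 70.40721893310547), 13.170080184936523)
stand 78 90 115 ((449.3658447265625, 307.6164855957031), (117.36647033691406, 23.319171905517578), 8.371259689331055)
stand 95 130 237 ((446.4942321777344, 325.40789794921875), (118.2505111694336, 28.638608932495117), 12.226893424987793)
box 5 25 1561 ((503.30859375, -309.04351806640625), (283.6369323730469, 318.3536682128906), 85.88883209228516)
box 50 75 1156 ((452.2903137207031, -260.2041015625), (146.91522216796875, 137.8846893310547), 87.62385559082031)
box 78 90 866 ((454.88055419921875, -264.2273864746094), (153.99034118652344, 143.5240478515625), 88.00922393798828)
box 95 130 562 ((535.02880859375, -266.53045654296875), (151.8662109375, 21.872846603393555), 87.01608276367188)
box 130 230 1792 ((567.2454223632812, -268.02423095703125), (152.26837158203125, 49.62018585205078), 87.18022155761719)
```

View pics/comp.png

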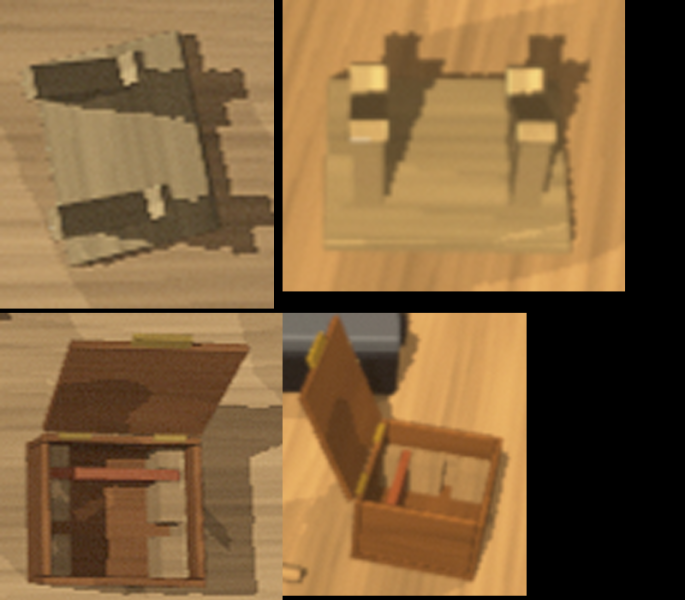

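Run:
```python
from h import *
c=get_calibration('wrist'); s=manip.read_state(); print(c)
A=R.from_euler('xyz',s['eef_rot']); print(A.inv().apply(c['origin']-s['eef_pos']), (A.inv()*R.from_euler('xyz',c['attitude'])).as_matrix().round(3))
```

```text
{'fx': 302.4468170134942, 'fy': 302.4468170134942, 'cx': 321.2269128842399, 'cy': 201.4331639222703, 'origin': array([ 306.57563262, -462.4621046 ,  384.58038439]), 'attitude': array([ 2.89393856e+00,  9.51202353e-04, -1.11294843e+00])}
[  70.62931267    0.3793019  -179.61245944] [[ 0.    -0.969 -0.245]
 [ 1.     0.     0.   ]
 [-0.    -0.245  0.969]]
```

Request:
jog_arm:
  plan: [0.21,0.23,0.05,0,0,62,0.21,0.23,0.05,0,0,62,0.21,0.23,0.05,0,0,62,0.21,0.23,0.05,0,0,62,0.21,0.23,0.05,0,0,62,0.21,0.23,0.05,0,0,62,0.21,0.23,0.05,0,0,62,0.21,0.23,0.05,0,0,62,0.21,0.23,0.05,0,0,62,0.21,0.23,0.05,0,0,62,0.21,0.23,0.05,0,0,62,0.21,0.23,0.05,0,0,62]

```text
clock: 1.3
eef_pos: [452.8, -263.7, 255.4]
eef_rot: [-3.141, -0.0, 1.539]
wrist_force: [0.2, -0.2, 0.3]
finger_gap: 94.1
finger_force: 0.0
```

Run:
```python
from h import *
s=manip.read_state(); print({k:np.round(s[k],3) for k in('clock','joints','eef_pos','eef_rot')})
snap('wrist','wbox'); 
p,d,W=cloud('wbox'); print((d>0).mean(), np.nanmin(W[...,2][d>0]))
hm=np.clip(W[...,2],0,120)/120*255
b=cv2.applyColorMap(hm.astype(np.uint8),cv2.COLORMAP_JET); a=p[:,:,::-1]
cv2.imwrite('pics/wb.png',cv2.resize(np.vstack([a,b]),(480,600),interpolation=cv2.INTER_AREA))
```

```text
{'clock': np.float64(1.3), 'joints': array([-0.597,  0.207,  1.521, -0.   ,  1.414, -0.565]), 'eef_pos': array([ 452.808, -263.688,  255.363]), 'eef_rot': array([-3.141, -0.   ,  1.539])}
0.9961953125 -4.170429704836636
```

View pics/wb.png

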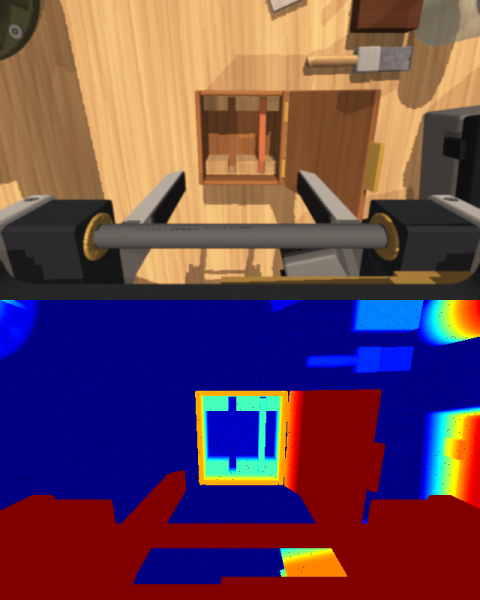

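```bash
cat > box.py <<'E'
from h import *
import sys
def boxpose(f):
    p,d,W=cloud(f); h=W[...,2]
    roi=(np.abs(W[...,0]-455)<95)&(np.abs(W[...,1]+264)<90)&(d>0)
    m=((h>79)&(h<91)&roi).astype(np.uint8)
    cs,hi=cv2.findContours(m,cv2.RETR_CCOMP,cv2.CHAIN_APPROX_NONE)
    c=max(cs,key=cv2.contourArea); Q=ray(f,c[:,0,0],c[:,0,1],85)[:,:2].astype(np.float32)
    print('outer',cv2.minAreaRect(Q))
    holes=[c for c,x in zip(cs,hi[0]) if x[3]>=0]; c=max(holes,key=cv2.contourArea)
    Q=ray(f,c[:,0,0],c[:,0,1],85)[:,:2].astype(np.float32); r=cv2.minAreaRect(Q)
    print('inner',r,'rim z',np.median(h[m>0]))
    a=r[2]; a=a-90 if a>45 else a
    return p,d,W,h,roi,np.array(r[0]),np.radians(a)
if __name__=='__main__':
    f=sys.argv[1]
    p,d,W,h,roi,c,a=boxpose(f)
    Rm=np.array([[np.cos(a),-np.sin(a)],[np.sin(a),np.cos(a)]])
    m=(h>47)&(h<59)&roi
    B=(W[...,:2]-c)@Rm
    print('comb z',np.median(h[m]))
    for s in(1,-1):
        k=m&(np.abs(B[...,1]*s-55)<9)
        x=B[...,0]
        L=[];H=[]
        for r in range(h.shape[0]):
            q=x[r][k[r]]
            lo=q[(q<-16)&(q>-50)]; hi=q[(q>-16)&(q<20)]
            if len(lo)>3 and len(hi)>3: L.append(lo.max());H.append(hi.min())
        L,H=np.median(L),np.median(H); print('slot side',s,L,H,(L+H)/2,H-L,len(lo))
    # slip stone
    k=(h>47)&(h<59)&roi&(np.abs(B[...,1])<35); q=B[k]; print('slip x',q[:,0].min(),q[:,0].max())
    # lid: 
    k=(h>100)&(h<230)&(np.abs(B[...,1])<60)&(B[...,0]>60)&(B[...,0]<160)&(d>0); q=np.c_[B[k],h[k]]
    pf=np.polyfit(q[:,2],q[:,0],1); print('lid',len(q),pf,np.polyval(pf,85.5),np.pi/2+np.arctan(pf[0]),q[:,2].max())
    print('centre',c,np.degrees(a))
E
python3 box.py wbox
python3 - <<'E'
from h import *
p,d,W=cloud('wbox'); 
# gripper finger check nothing; stand from top not here
E
```

```text
outer ((455.53759765625, -265.0784912109375), (152.52069091796875, 144.03282165527344), 87.91905975341797)
inner ((452.9754333496094, -263.3340148925781), (137.7619171142578, 124.84313201904297), 88.15184783935547) rim z 85.06794536727787
comb z 53.20768161043196
slot side 1 -22.630806609226784 -7.866635659827622 -15.248721134527203 14.764170949399162 0
slot side -1 -23.035386781839374 -8.41319081462835 -15.724288798233863 14.622195967211024 0
slip x -62.19203229600471 62.51782998232848
lid 13621 [ 0.46132215 29.87630658] 69.31935010600675 2.003025759698899 225.37055839756522
centre [ 452.97543335 -263.33401489] -1.8481521606445315
```

Request:
jog_arm:
  plan: [0.068,0.27,0,0,0,22,0.068,0.27,0,0,0,22,0.068,0.27,0,0,0,22,0.068,0.27,0,0,0,22,0.068,0.27,0,0,0,22,0.068,0.27,0,0,0,22,0.068,0.27,0,0,0,22,0.068,0.27,0,0,0,22,0.068,0.27,0,0,0,22]

```text
clock: 2.25
eef_pos: [520.9, 5.7, 255.4]
eef_rot: [-3.141, 0.0, 1.923]
wrist_force: [-0.9, -0.5, 0.1]
finger_gap: 93.9
finger_force: 0.0
```

```bash
cat > stone.py <<'E'
from h import *
snap('wrist','wstone')
p,d,W=cloud('wstone'); h=W[...,2]
m=((h>7)&(h<17)&(np.abs(W[...,0]-521)<85)&(np.abs(W[...,1]-10)<85)).astype(np.uint8)
cs,_=cv2.findContours(m,cv2.RETR_EXTERNAL,cv2.CHAIN_APPROX_NONE); c=max(cs,key=cv2.contourArea)
print(cv2.minAreaRect(ray('wstone',c[:,0,0],c[:,0,1],12)[:,:2].astype(np.float32)),np.median(h[m>0]))
s=manip.read_state(); print(s['clock'],s['eef_pos'],np.degrees(s['eef_rot']))
E
python3 stone.py
```

```text
((521.3524780273438, 10.500053405761719), (63.882179260253906, 129.13253784179688), 20.157447814941406) 12.425071202162712
2.3 [520.97237293   5.57131537 255.4883973 ] [1.79999032e+02 6.03169993e-03 1.10141187e+02]
```

Request:
jog_arm:
  plan: [-0.066,0.22,0,0,0,0,-0.066,0.22,0,0,0,0,-0.066,0.22,0,0,0,0,-0.066,0.22,0,0,0,0,-0.066,0.22,0,0,0,0,-0.066,0.22,0,0,0,0,-0.066,0.22,0,0,0,0]

```text
clock: 3.0
eef_pos: [455.3, 226.1, 255.4]
eef_rot: [-3.142, 0.0, 1.924]
wrist_force: [0.2, 0.1, -0.9]
finger_gap: 93.9
finger_force: 0.0
```

```bash
cat > stand.py <<'E'
from h import *
snap('wrist','wstand')
p,d,W=cloud('wstand'); h=W[...,2]
m=((h>9)&(h<19)&(np.abs(W[...,0]-447)<120)&(np.abs(W[...,1]-300)<110)).astype(np.uint8)
roi=((h>9)&(h<130)&(np.abs(W[...,0]-447)<130)&(np.abs(W[...,1]-300)<110)).astype(np.uint8)
cs,_=cv2.findContours(roi,cv2.RETR_EXTERNAL,cv2.CHAIN_APPROX_NONE); c=max(cs,key=cv2.contourArea)
mm=np.zeros_like(roi); cv2.drawContours(mm,[c],-1,1,-1); roi=(roi&mm)>0
q=W[roi&(h>9)&(h<19)]; r=cv2.minAreaRect(q[:,:2].astype(np.float32)); print('base',r,np.median(q[:,2]))
# rib slope: points above 25; local normals -> fit plane by RANSAC with known slope 50
P=W[roi&(h>24)]
rng=np.random.default_rng(0); best=0
for _ in range(3000):
    t=P[rng.choice(len(P),3,False)]; n=np.cross(t[1]-t[0],t[2]-t[0]); L=np.linalg.norm(n)
    if L<500: continue
    n/=L; n*=np.sign(n[2]); k=np.abs((P-t[0])@n)<1
    if k.sum()>best and abs(n[2]-np.cos(np.radians(50)))<.06: best=k.sum();bk=k
S=P[bk]; c0=S.mean(0); n=np.linalg.svd(S-c0)[2][2]; n*=np.sign(n[2])
print('plane',len(S),c0,n,np.degrees(np.arccos(n[2])),'stand x yaw',np.degrees(np.arctan2(-n[1],-n[0])))
X=-n*[1,1,0]; X/=np.linalg.norm(X); U=np.cross(n,np.cross(X,[0,0,1])); U/=np.linalg.norm(U); U*=np.sign(U[2]); Y=np.cross([0,0,1],X)
D=(P-c0); a=np.c_[D@U,D@Y,D@n]
s=a[np.abs(a[:,2])<1.5]; print('slope pts u',np.percentile(s[:,0],[1,99]),'y',s[:,1].min(),s[:,1].max())
hist,e=np.histogram(s[:,1],bins=np.arange(-70,72,4)); print(hist)
st=a[a[:,2]>4]; print('stop pts',len(st),'u',np.percentile(st[:,0],[1,10,50,90,99]),'n',np.percentile(st[:,2],[50,99]))
tp=a[(a[:,2]>13)]; print('stop tops u',np.percentile(tp[:,0],[2,50,98]),'y',np.percentile(tp[:,1],[2,98]))
# upslope limit of stop: u max for each
for sg in(1,-1):
    t=tp[tp[:,1]*sg>0]; print(sg,len(t),t[:,0].max() if len(t) else None)
np.savez('st.npz',c0=c0,n=n,U=U,Y=Y,X=X)
print('c0',c0,'U',U,'Y',Y)
# ribs world height max
print('max h',h[roi].max())
E
python3 stand.py
```

```text
base ((450.92218017578125, 306.33599853515625), (150.03057861328125, 110.21601867675781), 13.070066452026367) 14.408719199256268
plane 1701 [448.9500992  310.64381408  89.70378663] [ 0.1718956  -0.74572521  0.64369698] 49.931950028601705 stand x yaw 102.98040342253307
slope pts u [-38.66201772  32.06925985] y -59.79475025319433 58.10558869421712
[  0   0  63 165 166 160 163 168  19   0   0   0   0   0   0   0   0   0
   0   0   0   0   0   0   0   0  85 171 172 167 180 147   9   0   0]
stop pts 473 u [-47.71543445 -44.62192601 -38.76888742 -37.63575485 -36.87704514] n [13.28894436 16.85185804]
stop tops u [-47.70162832 -40.74768531 -37.38128452] y [-58.91671272  57.58704854]
1 126 -36.960361523858744
-1 119 -36.904621025047945
c0 [448.9500992  310.64381408  89.70378663] U [-0.14458579  0.62724856  0.76528047] Y [-0.97444695 -0.22461778  0.        ]
max h 115.53845723240107
```

Run:
```python
from h import *
z=np.load('st.npz'); n,U,Y,X,c0=[z[k] for k in('n','U','Y','X','c0')]
seat=c0-5*U-.7*Y+6*n; print('seat',seat)
C=R.from_euler('z',np.pi/2)
s=manip.read_state(); q=s['joints']
M=R.from_euler('ZYZYZ',[q[0],q[1]+q[2],q[3],q[4],q[5]])*C
print('model err',(M.inv()*R.from_euler('xyz',s['eef_rot'])).magnitude(),q.round(3))
for nm,zz,yy in(('place',-n,U),('regrip',-U,n)):
  for sg in(1,-1):
    T=np.c_[np.cross(sg*yy,zz),sg*yy,zz]
    for j1 in(.4,.6,.8):
     for al in(1.5,2.0):
      W=(R.from_euler('ZY',[j1,al]).inv()*R.from_matrix(T)*C.inv()).as_euler('ZYZ')
      print(nm,sg,j1,al,W.round(2))
    print('rotvec from yaw110', np.degrees((R.from_matrix(T)*R.from_euler('xyz',s['eef_rot']).inv()).as_rotvec()).round(1))
    print('tcp for stone centre',nm,(seat+(3*zz if nm=='place' else 5*zz)).round(1))
```

```text
seat [451.38651461 303.19045244  89.7395662 ]Traceback (most recent call last):
  File "<stdin>", line 6, in <module>
  File "scipy/spatial/transform/_rotation.pyx", line 1413, in scipy.spatial.transform._rotation.Rotation.from_euler
ValueError: Expected axis specification to be a non-empty string of upto 3 characters, got ZYZYZ
```

Run:
```python
from h import *
z=np.load('st.npz'); n,U,Y,X,c0=[z[k] for k in('n','U','Y','X','c0')]
seat=c0-5*U-.7*Y+6*n
C=R.from_euler('z',np.pi/2)
s=manip.read_state(); q=s['joints']
M=R.from_euler('ZY',[q[0],q[1]+q[2]])*R.from_euler('ZYZ',q[3:])*C
print('model err',(M.inv()*R.from_euler('xyz',s['eef_rot'])).magnitude(),q.round(3))
for nm,zz,yy in(('place',-n,U),('regrip',-U,n)):
  for sg in(1,-1):
    T=np.c_[np.cross(sg*yy,zz),sg*yy,zz]
    for j1 in(.4,.6,.8):
     for al in(1.5,2.0):
      W=(R.from_euler('ZY',[j1,al]).inv()*R.from_matrix(T)*C.inv()).as_euler('ZYZ')
      print(nm,sg,j1,al,W.round(2))
    print('tcp for stone centre',nm,(seat+(3*zz if nm=='place' else 5*zz)).round(1))
```

```text
model err 2.5370539521827143e-16 [ 0.388  0.171  1.563 -0.     1.407  0.036]
place 1 0.4 1.5 [ 0.86  1.48 -1.4 ]
place 1 0.4 2.0 [ 0.96  1.17 -1.81]
place 1 0.6 1.5 [ 0.82  1.34 -1.27]
place 1 0.6 2.0 [ 0.99  1.02 -1.69]
place 1 0.8 1.5 [ 0.76  1.19 -1.12]
place 1 0.8 2.0 [ 1.    0.87 -1.57]
tcp for stone centre place [450.9 305.4  87.8]
place -1 0.4 1.5 [0.86 1.48 1.74]
place -1 0.4 2.0 [0.96 1.17 1.33]
place -1 0.6 1.5 [0.82 1.34 1.87]
place -1 0.6 2.0 [0.99 1.02 1.45]
place -1 0.8 1.5 [0.76 1.19 2.02]
place -1 0.8 2.0 [1.   0.87 1.57]
tcp for stone centre place [450.9 305.4  87.8]
regrip 1 0.4 1.5 [-0.7   1.74  1.66]
regrip 1 0.4 2.0 [-0.71  1.35  1.98]
regrip 1 0.6 1.5 [-0.68  1.86  1.82]
regrip 1 0.6 2.0 [-0.65  1.47  2.12]
regrip 1 0.8 1.5 [-0.63  1.99  1.99]
regrip 1 0.8 2.0 [-0.57  1.57  2.27]
tcp for stone centre regrip [452.1 300.1  85.9]
regrip -1 0.4 1.5 [-0.7   1.74 -1.48]
regrip -1 0.4 2.0 [-0.71  1.35 -1.16]
regrip -1 0.6 1.5 [-0.68  1.86 -1.33]
regrip -1 0.6 2.0 [-0.65  1.47 -1.02]
regrip -1 0.8 1.5 [-0.63  1.99 -1.16]
regrip -1 0.8 2.0 [-0.57  1.57 -0.87]
tcp for stone centre regrip [452.1 300.1  85.9]
```

Request:
jog_arm:
  plan: [0.066,-0.2155,-0.13,0,0,0,0.066,-0.2155,-0.13,0,0,0,0.066,-0.2155,-0.13,0,0,0,0.066,-0.2155,-0.13,0,0,0,0.066,-0.2155,-0.13,0,0,0,0.066,-0.2155,-0.13,0,0,0,0.066,-0.2155,-0.16,0,0,0,0.066,-0.2155,-0.19,0,0,0,0.066,-0.2155,-0.215,0,0,0,0.066,-0.2155,-0.235,0,0,0,0.066,-0.2155,-0.245,0,0,0,0.066,-0.2155,-0.2525,0,0,0,0.066,-0.2155,-0.2525,0,0,0]

```text
clock: 4.35
eef_pos: [521.1, 10.9, 2.9]
eef_rot: [-3.141, -0.0, 1.923]
wrist_force: [0.2, 0.3, 0.5]
finger_gap: 93.9
finger_force: 0.0
```

Request:
jog_arm:
  plan: [0,0,0,0,0,0,0,0,0,0,0,0,0,0,0,0,0,0,0,0,0,0,0,0,0,0,0,0,0,0,0,0,0,0,0,0,0,0,0,0,0,0,0,0,0,0,0,0]
  claw: 0.05
  force: 30

```text
clock: 5.15
eef_pos: [521.3, 11.2, 3.3]
eef_rot: [3.141, 0.0, 1.924]
wrist_force: [-1.5, 0.7, 5.6]
finger_gap: 63.4
finger_force: 30.0
```

Request:
jog_arm:
  plan: [0,0,0.05,0,0,0,0,0,0.1,0,0,0,-0.053,0.2,0.23,0,0,82.7,-0.053,0.2,0.23,0,0,82.7,-0.053,0.2,0.23,0,0,82.7,-0.053,0.2,0.23,0,0,82.7,-0.053,0.2,0.23,0,0,82.7,-0.053,0.2,0.23,0,0,82.7,-0.053,0.2,0.23,0,0,82.7,-0.053,0.2,0.23,0,0,82.7,-0.053,0.2,0.23,0,0,82.7,-0.053,0.2,0.23,0,0,82.7,-0.053,0.2,0.23,0,0,82.7,-0.053,0.2,0.23,0,0,82.7,-0.053,0.2,0.23,0,0,82.7]

```text
clock: 6.65
eef_pos: [468.0, 211.1, 232.8]
eef_rot: [-3.142, -0.0, -2.918]
wrist_force: [0.3, 0.7, -2.9]
finger_gap: 63.5
finger_force: 30.0
```

Request:
jog_arm:
  plan: [0,0,-0.02,48.7,11.2,0,0,0,-0.02,48.7,11.2,0,0,0,-0.02,48.7,11.2,0,0,0,-0.02,48.7,11.2,0,0,0,-0.02,48.7,11.2,0,0,0,-0.02,48.7,11.2,0,0,0,-0.02,48.7,11.2,0,0,0,-0.02,48.7,11.2,0,0,0,-0.02,48.7,11.2,0,0,0,-0.02,48.7,11.2,0]

```text
clock: 7.65
eef_pos: [468.0, 211.8, 213.6]
eef_rot: [2.272, 0.001, -2.915]
wrist_force: [-0.0, -0.9, -1.8]
finger_gap: 63.6
finger_force: 30.0
```

```bash
cat > rel.py <<'E'
from h import *
z=np.load('st.npz'); n,U,Y,X,c0=[z[k] for k in('n','U','Y','X','c0')]; seat=c0-5*U-.7*Y+6*n
s=manip.read_state(); T=R.from_euler('xyz',s['eef_rot']); M=T.as_matrix()
print(s['clock'],'q',s['joints'].round(2),'F',s['wrist_force'].round(1),'gap',s['finger_gap'].round(1),'eef',s['eef_pos'].round(1))
D=s['eef_pos']-seat; print('TCP rel seat u,y,n',(D@U).round(1),(D@Y).round(1),(D@n).round(1))
for nm,zz,yy in(('place',-n,U),('regrip',-U,-n)):
    G=R.from_matrix(np.c_[np.cross(yy,zz),yy,zz]); print(nm,'turn needed deg',np.degrees((G*T.inv()).as_rotvec()).round(1))
E
python3 rel.py
```

```text
Traceback (most recent call last):
  File "rel.py", line 4, in <module>
    print(s['clock'],'q',s['joints'].round(2),'F',s['wrist_force'].round(1),'gap',s['finger_gap'].round(1),'eef',s['eef_pos'].round(1))
                                                                                  ^^^^^^^^^^^^^^^^^^^^^
AttributeError: 'float' object has no attribute 'round'
```

```bash
sed -i "s/s\['finger_gap'\].round(1)/round(s['finger_gap'],1)/" rel.py; python3 rel.py
```

```text
7.65 q [-0.05  0.31  1.72  0.83  1.47 -2.1 ] F [-0.  -0.9 -1.8] gap 63.6 eef [468.  211.8 213.6]
TCP rel seat u,y,n 35.1 4.3 150.8
place turn needed deg [ 0.1  0.1 -0. ]
regrip turn needed deg [-87.6 -20.2  -0.1]
```

Request:
jog_arm:
  plan: [-0.014,0.08,-0.106,0,0,0,-0.014,0.08,-0.106,0,0,0,-0.014,0.08,-0.106,0,0,0,-0.014,0.08,-0.106,0,0,0,-0.0155,0.087,-0.114,0,0,0,-0.0176,0.0955,-0.122,0,0,0,-0.0176,0.0955,-0.122,0,0,0,-0.0172,0.0936,-0.1244,0,0,0,-0.0172,0.0936,-0.1244,0,0,0,-0.0172,0.0936,-0.1244,0,0,0]

```text
clock: 8.65
eef_pos: [451.2, 304.4, 88.9]
eef_rot: [2.269, 0.0, -2.916]
wrist_force: [0.5, 0.2, -0.9]
finger_gap: 63.5
finger_force: 30.0
```

```bash
python3 rel.py
```

```text
8.65 q [ 0.13  0.5   1.81  0.97  1.18 -2.22] F [ 0.5  0.2 -0.9] gap 63.5 eef [451.2 304.4  88.9]
TCP rel seat u,y,n 0.1 -0.1 -1.5
place turn needed deg [-0.   0.   0.1]
regrip turn needed deg [-87.8 -20.2   0.1]
```

Request:
jog_arm:
  plan: [0,0,-0.001,0,0,0,0,0,-0.002,0,0,0,0,0,-0.002,0,0,0]

```text
clock: 8.95
eef_pos: [451.0, 304.8, 86.8]
eef_rot: [2.269, 0.0, -2.916]
wrist_force: [0.4, 1.1, 0.5]
finger_gap: 63.5
finger_force: 30.0
```

Request:
jog_arm:
  plan: [0,0,0,0,0,0,0,0,0,0,0,0,0,0,0,0,0,0,0,0,0,0,0,0,0,0,0,0,0,0]
  claw: 0.094

```text
clock: 9.45
eef_pos: [450.9, 304.7, 86.5]
eef_rot: [2.269, -0.0, -2.916]
wrist_force: [0.4, 0.1, -0.0]
finger_gap: 93.5
finger_force: 0.0
```

Request:
jog_arm:
  plan: [0.0035,-0.015,0.013,0,0,0,0.007,-0.03,0.026,0,0,0,0.014,-0.06,0.052,0,0,0,0.0258,-0.1118,0.0965,0,0,0,0.0258,-0.1118,0.0965,0,0,0,0.0258,-0.1118,0.0965,0,0,0,0.0258,-0.1118,0.0965,0,0,0]

```text
clock: 10.15
eef_pos: [476.5, 193.2, 182.5]
eef_rot: [2.269, -0.001, -2.916]
wrist_force: [-0.7, 0.4, -0.9]
finger_gap: 94.0
finger_force: 0.0
```

```bash
cat > seatchk.py <<'E'
from h import *
z=np.load('st.npz'); n,U,Y,X,c0=[z[k] for k in('n','U','Y','X','c0')]; seat=c0-5*U-.7*Y+6*n
snap('wrist','wseat')
p,d,W=cloud('wseat'); D=W-seat; a=np.stack([D@U,D@Y,D@n],-1)
m=(np.abs(a[...,2]-6)<2.5)&(np.abs(a[...,0])<45)&(np.abs(a[...,1])<80)&(d>0)
q=a[m]; print(len(q)); 
if len(q)>50:
    print(cv2.minAreaRect(q[:,:2].astype(np.float32)),'n',np.median(q[:,2]))
    c=np.linalg.lstsq(np.c_[q[:,:2],np.ones(len(q))],q[:,2],rcond=None)[0]; print('tilt',c)
E
python3 seatchk.py; python3 rel.py
```

```text
6925
((-5.373239517211914, -0.11801910400390625), (129.1150360107422, 73.11908721923828), 89.99700164794922) n 6.070340563202562
tilt [ 1.09802272e-03 -4.96300950e-05  6.06306214e+00]
10.2 q [-0.09  0.37  1.72  0.82  1.45 -2.16] F [0.6 0.3 0.8] gap 94.4 eef [476.1 193.6 182.1]
TCP rel seat u,y,n -1.6 0.5 145.4
place turn needed deg [-0.  -0.1  0. ]
regrip turn needed deg [-87.8 -20.3   0.1]
```

Request:
jog_arm:
  plan: [-0.0216,0.05,0.0766,0,0,0,-0.0216,0.0955,0.0766,-20,-4.6,0,-0.0216,0.0955,0.0766,-87.8,-20.3,0,-0.0216,0.0955,0.0766,-87.8,-20.3,0,-0.0216,0.0955,0.0766,-87.8,-20.3,0,-0.0216,0.0955,0.0766,-87.8,-20.3,0,-0.0216,0.0955,0.0766,-87.8,-20.3,0,-0.0216,0.0955,0.0766,-87.8,-20.3,0,-0.0216,0.0955,0.0766,-87.8,-20.3,0,-0.0216,0.0955,0.0766,-87.8,-20.3,0,-0.0216,0.0955,0.0766,-87.8,-20.3,0,-0.0216,0.0955,0.0766,-87.8,-20.3,0,-0.0216,0.0955,0.0766,-87.8,-20.3,0,-0.0216,0.0955,0.0766,-87.8,-20.3,0,-0.0216,0.0955,0.0766,-87.8,-20.3,0]
  claw: 0.05

```text
clock: 11.7
eef_pos: [455.1, 288.3, 259.9]
eef_rot: [-2.443, 0.002, -2.915]
wrist_force: [-0.5, -0.6, 0.2]
finger_gap: 49.9
finger_force: 0.0
```

```bash
python3 rel.py
```

```text
11.7 q [ 0.77  0.46  1.32 -0.59  1.74 -1.01] F [-0.5 -0.6  0.2] gap 49.9 eef [455.1 288.3 259.9]
TCP rel seat u,y,n 120.4 -0.3 121.2
place turn needed deg [87.6 20.3  0.1]
regrip turn needed deg [-0.1  0.1 -0. ]
```

Request:
jog_arm:
  plan: [-0.0121,0.0523,-0.1241,0,0,0,-0.0121,0.0523,-0.1241,0,0,0,-0.0121,0.0523,-0.1241,0,0,0,-0.0121,0.0523,-0.1241,0,0,0,-0.0121,0.0523,-0.1241,0,0,0,-0.009,0.0387,-0.1407,0,0,0,-0.0058,0.0251,-0.1573,0,0,0,-0.0027,0.0115,-0.1738,0,0,0,-0.0027,0.0115,-0.1738,0,0,0,-0.0027,0.0115,-0.1738,0,0,0]

```text
clock: 12.7
eef_pos: [453.3, 300.2, 88.3]
eef_rot: [-2.443, 0.004, -2.916]
wrist_force: [-0.7, 1.3, 0.9]
finger_gap: 50.1
finger_force: 0.0
```

```bash
python3 rel.py
```

```text
12.7 q [ 0.79  0.66  1.44 -0.58  1.48 -0.82] F [-0.7  1.3  0.9] gap 50.1 eef [453.3 300.2  88.3]
TCP rel seat u,y,n -3.3 -1.2 1.6
place turn needed deg [87.6 20.4  0.2]
regrip turn needed deg [-0.1  0.2  0. ]
```

Request:
jog_arm:
  plan: [-0.0011,0,-0.0022,0,0,0,-0.0011,0,-0.0022,0,0,0]

```text
clock: 12.9
eef_pos: [451.4, 300.6, 84.6]
eef_rot: [-2.442, 0.003, -2.914]
wrist_force: [-0.1, -0.2, 0.0]
finger_gap: 49.9
finger_force: 0.0
```

Request:
jog_arm:
  plan: [0,0,0,0,0,0,0,0,0,0,0,0,0,0,0,0,0,0,0,0,0,0,0,0,0,0,0,0,0,0,0,0,0,0,0,0,0,0,0,0,0,0]
  claw: 0.0
  force: 30

```text
clock: 13.6
eef_pos: [451.5, 299.2, 84.3]
eef_rot: [-2.439, 0.001, -2.915]
wrist_force: [0.5, -6.5, 5.3]
finger_gap: 11.4
finger_force: 30.0
```

```bash
python3 rel.py
```

```text
13.6 q [ 0.79  0.66  1.45 -0.58  1.47 -0.81] F [ 0.5 -6.5  5.3] gap 11.4 eef [451.5 299.2  84.3]
TCP rel seat u,y,n -6.7 0.8 -0.5
place turn needed deg [87.9 20.3  0.1]
regrip turn needed deg [0.2 0.1 0. ]
```

Request:
jog_arm:
  plan: [0,0,0.015,0,0,0,0,0,0.04,0,0,0,0,0,0.08,0,0,0,0,0,0.12,0,0,0,0,0,0.16,8,1.85,0,0,-0.03,0.16,39,9,0,0,-0.08,0.16,39,9,0,0,-0.1,0.16,39,9,0,0,-0.1,0.16,39,9,0,0,-0.1,0.16,39,9,0,0,-0.1,0.16,39,9,0]

```text
clock: 14.7
eef_pos: [451.3, 199.6, 244.2]
eef_rot: [-3.137, 0.002, -2.916]
wrist_force: [0.3, 0.5, -2.6]
finger_gap: 11.9
finger_force: 30.0
```

Run:
```python
from h import *
s=manip.read_state(); print(s['clock'],s['joints'].round(2),s['eef_pos'].round(1),np.degrees(s['eef_rot']).round(2),s['finger_gap'],s['wrist_force'])
snap('wrist','whold')
T=R.from_euler('xyz',s['eef_rot']);T0=s['eef_pos']
p,d,W=cloud('whold'); t=(W-T0)@T.as_matrix()
# stone in tool frame: points with |y|<12, z -60..40
m=(np.abs(t[...,1])<14)&(np.abs(t[...,0])<80)&(t[...,2]>-45)&(t[...,2]<-25)&(d>0)
q=t[m]; print(len(q)); 
if len(q)>20: print('top',np.percentile(q,[1,50,99],axis=0).round(1)); k=np.polyfit(q[:,0],q[:,1],1); print('yaw deg',np.degrees(np.arctan(k[0])),k[1], np.polyfit(q[:,0],q[:,2],1)); print(cv2.minAreaRect(q[:,:2].astype(np.float32)))
cv2.imwrite('pics/whold.png',p[:,:,::-1])
```

```text
14.7 [ 0.34  0.14  1.62 -0.    1.38 -1.45] [451.3 199.6 244.2] [-1.7975e+02  9.0000e-02 -1.6708e+02] 11.941847688534509 [ 0.32027128  0.47746504 -2.64642472]
5111
top [[-60.1 -12.3 -43.1]
 [ 13.4  -0.6 -37.8]
 [ 63.4  12.3 -27.8]]
yaw deg -0.06977044040677627 -0.31293341680689524 [ 8.42956559e-04 -3.76416394e+01]
((1.2273635864257812, 0.9524250030517578), (27.80255889892578, 126.2752685546875), 83.83625793457031)
```

View pics/whold.png

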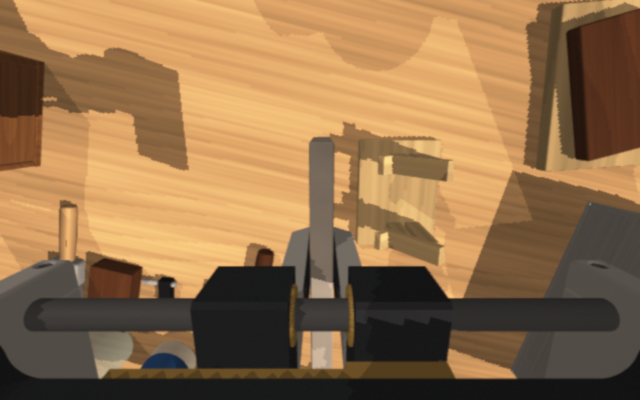

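Run:
```python
from h import *
p,d,W=cloud('whold'); s=manip.read_state()
t=(W-s['eef_pos'])@R.from_euler('xyz',s['eef_rot']).as_matrix()
m=(np.abs(t[...,1])<12)&(np.abs(t[...,2]+38)<2)&(d>0)
for a in range(25,70,5):
    k=m&(np.abs(t[...,0]-a)<2.5)
    if k.sum()>5: y=t[...,1][k]; print(a,k.sum(),y.min().round(2),y.max().round(2),((y.min()+y.max())/2).round(2))
x=t[...,0][m]; print('far end',x.max())
```

```text
25 230 -6.72 4.68 -1.02
30 232 -6.68 4.66 -1.01
35 241 -6.65 4.61 -1.02
40 247 -7.08 4.56 -1.26
45 257 -7.02 4.51 -1.26
50 263 -6.97 4.93 -1.02
55 280 -6.89 4.93 -0.98
60 278 -6.85 4.88 -0.98
65 83 -6.76 4.75 -1.0
far end 63.86937161595978
```

Request:
jog_arm:
  plan: [-0.031,-0.463,0,0,0,-105,-0.031,-0.463,0,0,0,-105,-0.031,-0.463,0,0,0,-105,-0.031,-0.463,0,0,0,-105,-0.031,-0.463,0,0,0,-105,-0.031,-0.463,0,0,0,-105,-0.031,-0.463,0,0,0,-105,-0.031,-0.463,0,0,0,-105,-0.031,-0.463,0,0,0,-105,-0.031,-0.463,0,0,0,-105,-0.031,-0.463,0,0,0,-105,-0.031,-0.463,0,0,0,-105,-0.031,-0.463,0,0,0,-105,-0.031,-0.463,0,0,0,-105,-0.031,-0.463,-0.05,0,0,-105,-0.031,-0.463,-0.09,0,0,-105,-0.031,-0.463,-0.104,0,0,-105,-0.031,-0.463,-0.104,0,0,-105]

```text
clock: 16.55
eef_pos: [419.9, -261.8, 137.5]
eef_rot: [-3.135, -0.001, 1.538]
wrist_force: [-0.0, -0.3, -1.3]
finger_gap: 11.8
finger_force: 30.0
```

```bash
cat > slot.py <<'E'
from h import *
import sys
f=sys.argv[1]; s=manip.read_state(); snap('wrist',f)
T=R.from_euler('xyz',s['eef_rot']); print(s['clock'],s['joints'].round(2),s['eef_pos'].round(1),np.degrees(s['eef_rot']).round(2))
print('turn to vertical yaw 87.95',np.degrees((R.from_euler('xyz',[180,0,87.95],degrees=True)*T.inv()).as_rotvec()).round(2))
p,d,W=cloud(f); a=np.radians(-2.05); c=np.array([453,-263.3]); h=W[...,2]
Rm=np.array([[np.cos(a),-np.sin(a)],[np.sin(a),np.cos(a)]]); B=(W[...,:2]-c)@Rm
for nm,mk in(('far',(B[...,1]<-46)&(B[...,1]>-64)),('near',(B[...,1]>46)&(B[...,1]<64))):
    k=(np.abs(h-53)<4)&mk&(d>0); L=[]
    for r in range(400):
        q=np.sort(B[r,:,0][k[r]]); q=q[np.abs(q)<58]
        if len(q)<20: continue
        g=np.diff(q); i=[i for i in np.where(g>9)[0] if abs(q[i]+q[i+1]+32)<16]
        for j in i: L.append((q[j],q[j+1],B[r,:,1][k[r]].mean()))
    if L: L=np.array(L); print(nm,len(L),np.median(L,0).round(2),'slot centre box x',np.median(L[:,:2].mean(1)).round(2))
t=(W-s['eef_pos'])@T.as_matrix(); m=(np.abs(t[...,1])<12)&(np.abs(t[...,2]+38)<2)&(d>0)&(t[...,0]>25)
q=t[m]; print('stone tool y',(q[:,1].min()+q[:,1].max())/2,'far end',q[:,0].max())
k=(np.abs(h-85)<4)&(np.abs(B[...,1])<60); x=B[k][:,0]; print('rim front x',x[x<0].min(),x[x<0].max(),'rear',x[x>0].min())
k=(np.abs(h-85)<4)&(np.abs(B[...,0])<55); x=B[k][:,1]; print('rim y+',x[x>0].min(),x[x>0].max(),'y-',x[x<0].max() if (x<0).any() else 0)
E
python3 slot.py ws1
```

```text
16.55 [-0.63  0.25  1.75 -0.    1.15 -0.6 ] [ 419.9 -261.8  137.5] [-1.7963e+02 -4.0000e-02  8.8130e+01]
turn to vertical yaw 87.95 [-0.05 -0.37 -0.18]
near 10 [-23.06  -9.04  59.72] slot centre box x -16.06
stone tool y -0.16791009860868433 far end 62.93582079776595
rim front x -70.30640499340477 -61.95076673031934 rear 61.25779185181166
rim y+ 67.09183148299219 75.09975452736245 y- -68.6661269327625
```

Request:
jog_arm:
  plan: [0,0,0,-0.05,-0.37,-0.18,0,0,0,-0.05,-0.37,-0.18,0,0,0,-0.05,-0.37,-0.18]

```text
clock: 16.9
eef_pos: [420.6, -263.2, 140.6]
eef_rot: [3.136, 0.003, 1.532]
wrist_force: [-0.5, 0.2, -1.9]
finger_gap: 12.0
finger_force: 30.0
```

```bash
cat > st2.py <<'E'
from h import *
import sys
f=sys.argv[1]; p,d,W=cloud(f); s=manip.read_state(); T=R.from_euler('xyz',s['eef_rot'])
t=(W-s['eef_pos'])@T.as_matrix(); m=(np.abs(t[...,1])<11)&(np.abs(t[...,2]+38)<3)&(d>0)
for a in(30,40,50,60):
    k=m&(np.abs(t[...,0]-a)<2.5)
    y=t[...,1][k]; print(a,k.sum(),y.min().round(2),y.max().round(2),((y.min()+y.max())/2).round(2),'z',np.median(t[...,2][k]).round(2))
E
for i in a b; do python3 slot.py ws2$i; done; python3 st2.py ws2b
```

```text
16.9 [-0.63  0.24  1.75  0.    1.14 -0.6 ] [ 420.6 -263.2  140.6] [1.7968e+02 1.6000e-01 8.7790e+01]
turn to vertical yaw 87.95 [0.17 0.32 0.16]
near 7 [-23.38  -8.77  60.59] slot centre box x -16.06
stone tool y -0.1944082481881786 far end 62.94136008267926
rim front x -70.24734719173208 -61.91848786447688 rear 61.13828774735801
rim y+ 67.43985180864817 75.09888884018561 y- -68.66616147135386
16.95 [-0.63  0.24  1.75  0.    1.14 -0.6 ] [ 420.5 -263.2  140.4] [1.7969e+02 1.5000e-01 8.7780e+01]
turn to vertical yaw 87.95 [0.16 0.3  0.17]
near 7 [-23.51  -8.84  60.63] slot centre box x -16.18
stone tool y -0.1819663089946424 far end 62.931375413282154
rim front x -70.27928929725044 -61.95695090422503 rear 61.06092773259523
rim y+ 67.45692745589245 75.11307352619959 y- -68.05380905273311
30 236 -5.68 5.63 -0.02 z -37.99
40 253 -6.09 5.54 -0.27 z -37.95
50 262 -5.98 5.92 -0.03 z -38.13
60 284 -5.91 5.85 -0.03 z -37.9
```

Request:
jog_arm:
  plan: [0,0,0,0.16,0.3,0.17,0,0,0,0.16,0.3,0.17,0,0,0,0.16,0.3,0.17,0,0,0,0.16,0.3,0.17,0,0,0,0.16,0.3,0.17]

```text
clock: 17.5
eef_pos: [420.3, -263.0, 139.6]
eef_rot: [-3.141, -0.001, 1.535]
wrist_force: [-0.0, 1.3, -2.5]
finger_gap: 11.6
finger_force: 30.0
```

```bash
cat > ang.py <<'E'
from h import *
import sys
for f in sys.argv[1:]:
    p,d,W=cloud(f); h=W[...,2]; a=np.radians(-2.05); c=np.array([453,-263.3])
    Rm=np.array([[np.cos(a),-np.sin(a)],[np.sin(a),np.cos(a)]]); B=(W[...,:2]-c)@Rm
    k=(np.abs(h-85)<4)&(d>0)&(np.abs(B[...,0])<80)&(np.abs(B[...,1])<66)
    for nm,lo,hi,fn in(('front outer',-74,-56,np.min),('front inner',-74,-56,np.max),('rear inner',56,66,np.min)):
        X=[];Yv=[]
        for y0 in np.arange(-60,62,2.):
            q=B[...,0][k&(np.abs(B[...,1]-y0)<1.2)]; q=q[(q>lo)&(q<hi)]
            if len(q)>3: X.append(fn(q));Yv.append(y0)
        if len(X)>10:
            pf=np.polyfit(Yv,X,1); r=np.array(X)-np.polyval(pf,Yv); g=np.abs(r)<1.2; pf=np.polyfit(np.array(Yv)[g],np.array(X)[g],1)
            print(f,nm,len(X),'x0',pf[1].round(2),'extra yaw deg',-np.degrees(pf[0]).round(3),'res',r.std().round(2))
E
python3 slot.py ws3; python3 st2.py ws3; python3 ang.py wbox ws2b ws3
```

```text
17.5 [-0.63  0.25  1.75  0.    1.15 -0.6 ] [ 420.3 -263.   139.6] [-1.7994e+02 -5.0000e-02  8.7940e+01]
turn to vertical yaw 87.95 [-0.05 -0.05  0.01]
near 8 [-23.66  -9.05  60.77] slot centre box x -16.34
stone tool y -0.18874726526779861 far end 62.92143963604485
rim front x -70.2460723444898 -61.85225721643752 rear 61.17307669368146
rim y+ 67.29982669931806 74.6768574184074 y- -68.76679638203552
30 237 -5.76 5.56 -0.1 z -37.82
40 252 -6.16 5.48 -0.34 z -37.75
50 268 -6.06 5.82 -0.12 z -37.85
60 285 -5.93 5.73 -0.1 z -37.82
wbox front outer 61 x0 -69.05 extra yaw deg 0.002 res 0.43
wbox front inner 61 x0 -62.03 extra yaw deg -0.048 res 0.21
wbox rear inner 61 x0 62.22 extra yaw deg 0.058 res 0.22
ws2b front outer 54 x0 -69.61 extra yaw deg 0.021 res 0.34
ws2b front inner 54 x0 -62.28 extra yaw deg -0.204 res 0.73
ws2b rear inner 60 x0 61.66 extra yaw deg 0.036 res 0.36
ws3 front outer 53 x0 -69.61 extra yaw deg 0.085 res 0.33
ws3 front inner 53 x0 -62.32 extra yaw deg -0.287 res 0.75
ws3 rear inner 60 x0 61.62 extra yaw deg 0.051 res 0.38
```

Request:
jog_arm:
  plan: [0.0166,0.0008,0,0,0,0,0.0166,0.0008,0,0,0,0,0.0166,0.0008,-0.015,0,0,0,0.0166,0.0008,-0.03,0,0,0,0.0166,0.0008,-0.045,0,0,0,0.0166,0.0008,-0.055,0,0,0,0.0166,0.0008,-0.055,0,0,0,0.0166,0.0008,-0.055,0,0,0,0.0166,0.0008,-0.055,0,0,0,0.0166,0.0008,-0.055,0,0,0]

```text
clock: 18.55
eef_pos: [437.1, -262.4, 85.3]
eef_rot: [-3.141, -0.0, 1.535]
wrist_force: [-0.1, -0.2, -2.2]
finger_gap: 11.7
finger_force: 30.0
```

```bash
cat > b.py <<'E'
from h import *
s=manip.read_state(); a=np.radians(-2.05); e=s['eef_pos']
Rm=np.array([[np.cos(a),-np.sin(a)],[np.sin(a),np.cos(a)]]); print(s['clock'],'TCP box',((e[:2]-[453,-263.3])@Rm).round(2),e[2].round(2),'F',s['wrist_force'].round(1),'M',s['moment'].round(2),np.degrees(s['eef_rot']).round(2),round(s['finger_gap'],1))
E
python3 b.py; python3 slot.py ws4; python3 b.py
```

```text
18.55 TCP box [-15.9    0.31] 85.26 F [-0.1 -0.2 -2.2] M [-0.03 -0.11 -0.  ] [-1.7999e+02 -1.0000e-02  8.7940e+01] 11.7
18.55 [-0.61  0.35  1.76  0.    1.03 -0.58] [ 437.1 -262.4   85.3] [-1.7999e+02 -1.0000e-02  8.7940e+01]
turn to vertical yaw 87.95 [-0.01 -0.    0.01]
near 26 [-25.2   -6.56  54.99] slot centre box x -15.89
stone tool y -0.20088619037373023 far end 62.901476460573825
rim front x -70.45151994436294 -6.381515276113548 rear 60.89776136910967
rim y+ 9.084331161371818 74.70848020888018 y- -68.03250778317131
18.6 TCP box [-15.96   0.33] 85.16 F [ 0.1  0.2 -0.4] M [-0.01 -0.1  -0.05] [-1.7999e+02 -2.0000e-02  8.7940e+01] 12.2
```

Request:
jog_arm:
  plan: [-0.0002,0,-0.003,0,0,0,-0.0002,0,-0.005,0,0,0,-0.0002,0,-0.006,0,0,0,-0.0002,0,-0.007,0,0,0,-0.0002,0,-0.008,0,0,0,-0.0002,0,-0.009,0,0,0,-0.0002,0,-0.0095,0,0,0,-0.0002,0,-0.0095,0,0,0]

```text
clock: 19.4
eef_pos: [436.7, -262.3, 75.1]
eef_rot: [-3.141, -0.001, 1.535]
wrist_force: [-0.3, -0.5, -1.8]
finger_gap: 11.9
finger_force: 30.0
```

```bash
python3 b.py
```

```text
19.4 TCP box [-16.35   0.45] 75.11 F [-0.3 -0.5 -1.8] M [-0.06  0.01  0.03] [-1.7994e+02 -5.0000e-02  8.7940e+01] 11.9
```

Request:
jog_arm:
  plan: [0,0,-0.002,0,0,0,0,0,-0.004,0,0,0,0,0,-0.006,0,0,0,0,0,-0.008,0,0,0,0,0,-0.01,0,0,0,0,0,-0.01,0,0,0]

```text
clock: 20.0
eef_pos: [436.6, -262.2, 64.8]
eef_rot: [-3.14, -0.001, 1.535]
wrist_force: [0.9, 1.1, -1.3]
finger_gap: 11.8
finger_force: 30.0
```

```bash
python3 b.py; python3 slot.py ws5; python3 st2.py ws5
```

```text
20.0 TCP box [-16.47   0.53] 64.83 F [ 0.9  1.1 -1.3] M [-0.03 -0.07 -0.02] [-1.7992e+02 -6.0000e-02  8.7940e+01] 11.8
20.0 [-0.61  0.38  1.77  0.    0.99 -0.58] [ 436.6 -262.2   64.8] [-1.7992e+02 -6.0000e-02  8.7940e+01]
turn to vertical yaw 87.95 [-0.06 -0.07  0.01]
near 28 [-24.95  -8.04  54.92] slot centre box x -16.5
stone tool y -0.21216017516368257 far end 62.97535690110956
rim front x -70.47527072409592 -0.11878959244644202 rear 0.012172774540681807
rim y+ 7.558016318555433 75.02556290502811 y- -67.7876513995161
30 238 -5.82 5.52 -0.15 z -37.56
40 254 -6.23 5.42 -0.4 z -37.63
50 271 -6.13 5.71 -0.21 z -37.66
60 279 -6.0 5.72 -0.14 z -37.61
```

Request:
jog_arm:
  plan: [0,0,-0.003,0,0,0,0,0,-0.006,0,0,0,0,0,-0.009,0,0,0,0,0,-0.012,0,0,0,0,0,-0.015,0,0,0,0,0,-0.018,0,0,0,0,0,-0.021,0,0,0,0,0,-0.024,0,0,0,0,0,-0.027,0,0,0,0,0,-0.028,0,0,0,0,0,-0.028,0,0,0]

```text
clock: 21.15
eef_pos: [436.6, -262.2, 37.0]
eef_rot: [-3.14, -0.001, 1.535]
wrist_force: [-0.1, 0.0, -1.2]
finger_gap: 11.9
finger_force: 30.0
```

```bash
python3 b.py
```

```text
21.15 TCP box [-16.4    0.48] 36.99 F [-0.1  0.  -1.2] M [ 0.02 -0.07 -0.02] [-1.7993e+02 -5.0000e-02  8.7940e+01] 11.9
```

Request:
jog_arm:
  plan: [0,0,-0.001,0,0,0,0,0,-0.002,0,0,0,0,0,-0.0025,0,0,0,0,0,-0.003,0,0,0,0,0,-0.0035,0,0,0,0,0,-0.0035,0,0,0]

```text
clock: 21.75
eef_pos: [436.8, -262.3, 34.5]
eef_rot: [-3.141, -0.001, 1.535]
wrist_force: [-4.3, 3.2, 10.6]
finger_gap: 11.8
finger_force: 30.0
```

Request:
jog_arm:
  plan: [0,0,0,0,0,0,0,0,0,0,0,0,0,0,0,0,0,0,0,0,0,0,0,0,0,0,0,0,0,0]
  claw: 0.03

```text
clock: 22.25
eef_pos: [436.7, -262.3, 33.6]
eef_rot: [-3.141, -0.001, 1.535]
wrist_force: [-0.6, -0.0, 0.4]
finger_gap: 29.8
finger_force: 0.0
```

Request:
jog_arm:
  plan: [0,0,0.01,0,0,0,0,0,0.03,0,0,0,0,0,0.06,0,0,0,0,0,0.11,0,0,0,0,0,0.16,0,0,0,0,0,0.2,0,0,0,0,0,0.2,0,0,0,0,0,0.2,0,0,0]

```text
clock: 23.05
eef_pos: [436.7, -262.2, 234.3]
eef_rot: [3.141, -0.0, 1.535]
wrist_force: [0.2, -0.3, -0.1]
finger_gap: 29.9
finger_force: 0.0
```

Run:
```python
from h import *
snap('wrist','whome'); p,d,W=cloud('whome'); h=W[...,2]
a=np.radians(-2.05); Rm=np.array([[np.cos(a),-np.sin(a)],[np.sin(a),np.cos(a)]]); B=(W[...,:2]-[453,-263.3])@Rm
k=(h>62)&(h<80)&(np.abs(B[...,0]+16)<25)&(np.abs(B[...,1])<67)&(d>0)
q=B[k]; print(cv2.minAreaRect(q.astype(np.float32)),'z',np.percentile(h[k],[5,50,95]),len(q))
for y0 in(-50,0,50):
    z=h[k&(np.abs(B[...,1]-y0)<8)]; x=B[...,0][k&(np.abs(B[...,1]-y0)<8)]; print(y0,np.median(z) if len(z) else None,x.min() if len(x) else 0,x.max() if len(x) else 0)
k=(h>100)&(h<225)&(np.abs(B[...,1])<60)&(B[...,0]>60)&(B[...,0]<170)&(d>0); q=np.c_[B[k],h[k]]
pf=np.polyfit(q[:,2],q[:,0],1); print('lid',len(q),np.pi/2+np.arctan(pf[0]),np.polyval(pf,85.5))
cv2.imwrite('pics/whome.png',p[:,:,::-1]); print(manip.read_state()['eef_pos'],manip.read_state()['clock'])
```

```text
((-16.253652572631836, -0.939483642578125), (10.86367130279541, 128.56187438964844), 0.19894950091838837) z [71.05061834 72.3261683  73.54210285] 1095
-50 72.34578671050684 -21.43831196149336 -10.649040107224783
0 72.3386189525894 -21.26118417509054 -10.823953881909842
50 72.37245425768708 -21.08616712280519 -11.00186379902921
lid 18798 2.00206444581938 69.28780332012875
[ 436.35223539 -262.02374014  233.08339918] 23.1
```

View pics/whome.png

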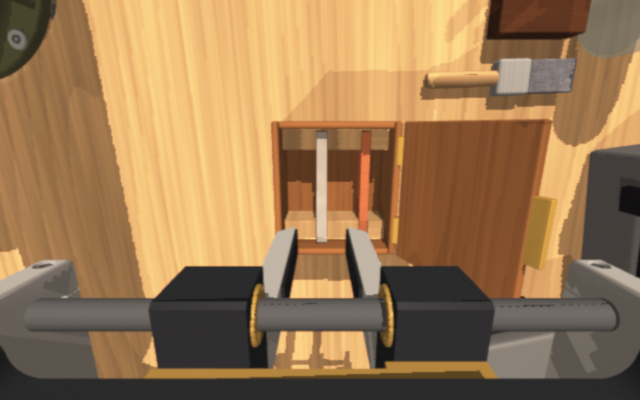

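Request:
jog_arm:
  plan: [0,0,0.05,0,0,0,0,0,0.08,0,0,0,0.18,-0.007,0.08,0,0,0,0.18,-0.007,0.08,0,0,0,0.18,-0.007,0.08,0,0,0,0.18,-0.007,0.08,0,0,0,0.18,-0.007,0.08,0,0,0,0.18,-0.007,0.04,0,0,0,0.18,-0.007,0,0,0,0,0.18,-0.007,-0.035,0,0,0,0.18,-0.007,-0.035,0,0,0,0.18,-0.007,-0.035,0,0,0]
  claw: 0.0

```text
clock: 24.3
eef_pos: [616.3, -269.4, 199.3]
eef_rot: [-3.14, -0.001, 1.535]
wrist_force: [0.1, -0.9, 0.2]
finger_gap: 0.3
finger_force: 0.0
```

```bash
python3 b.py
```

```text
24.3 TCP box [163.43  -0.23] 199.29 F [ 0.1 -0.9  0.2] M [-0.01 -0.05 -0.03] [-1.7991e+02 -6.0000e-02  8.7920e+01] 0.3
```

Request:
jog_arm:
  plan: [-0.008,0.0003,0,0,0,0,-0.016,0.0006,0,0,0,0,-0.022,0.0008,0,0,0,0,-0.028,0.001,0,0,0,0,-0.034,0.0012,0,0,0,0,-0.04,0.0014,0,0,0,0,-0.046,0.0016,0,0,0,0,-0.052,0.0019,0,0,0,0,-0.058,0.0021,0,0,0,0,-0.064,0.0023,0,0,0,0,-0.07,0.0025,0,0,0,0,-0.073,0.0026,0,0,0,0,-0.073,0.0026,0,0,0,0]

```text
clock: 25.6
eef_pos: [543.1, -266.6, 198.5]
eef_rot: [-3.14, -0.001, 1.535]
wrist_force: [0.3, -0.9, 0.5]
finger_gap: 0.5
finger_force: 0.0
```

```bash
cat > lid.py <<'E'
from h import *
import os
exec(open('b.py').read().split('\n',1)[1])
i=len([x for x in os.listdir('.') if x.startswith('tl')]); f=f'tl{i}'; 
for n in('side','top'):
    snap(n,f+n); p,d,W=cloud(f+n); h=W[...,2]; B=(W[...,:2]-[453,-263.3])@Rm
    for y0 in(-62,-45,45,62):
        k=(h>95)&(h<240)&(np.abs(B[...,1]-y0)<6)&(B[...,0]>-85)&(B[...,0]<150)&(d>0)
        q=np.c_[B[...,0][k],h[k]]
        if len(q)>15:
            c=q.mean(0); v=np.linalg.svd(q-c,full_matrices=False)[2][0]; v*=np.sign(v[1]); print(n,y0,len(q),'angle',np.arctan2(v[1],-v[0]).round(3),'rms',np.sqrt(np.mean(((q-c)@[-v[1],v[0]])**2)).round(2))
E
python3 lid.py
```

```text
25.6 TCP box [90.17 -0.1 ] 198.51 F [ 0.3 -0.9  0.5] M [ 0.   -0.08  0.05] [-1.799e+02 -6.000e-02  8.793e+01] 0.5
side -62 28 angle 1.59 rms 1.68
side -45 33 angle 1.585 rms 1.21
side 45 34 angle 1.592 rms 1.6
side 62 34 angle 1.593 rms 1.67
top 45 61 angle 1.597 rms 1.83
top 62 60 angle 1.596 rms 1.72
```

Request:
jog_arm:
  plan: [-0.01,0.0004,0.001,0,0,0,-0.019,0.0007,0.0015,0,0,0,-0.03,0.0011,0,0,0,0,-0.042,0.0015,-0.003,0,0,0,-0.05,0.0018,-0.0055,0,0,0,-0.058,0.0021,-0.009,0,0,0,-0.066,0.0024,-0.013,0,0,0,-0.073,0.0026,-0.018,0,0,0,-0.08,0.0029,-0.023,0,0,0,-0.086,0.0031,-0.029,0,0,0,-0.0925,0.0033,-0.035,0,0,0,-0.098,0.0035,-0.0415,0,0,0,-0.103,0.0037,-0.0485,0,0,0,-0.108,0.0039,-0.056,0,0,0,-0.108,0.0039,-0.056,0,0,0]

```text
clock: 27.2
eef_pos: [434.8, -262.4, 141.4]
eef_rot: [-3.139, -0.002, 1.535]
wrist_force: [0.2, 0.0, 0.9]
finger_gap: 0.3
finger_force: 0.0
```

```bash
python3 lid.py
```

```text
27.2 TCP box [-18.27   0.2 ] 141.37 F [0.2 0.  0.9] M [-0.07 -0.06  0.  ] [-1.7984e+02 -1.1000e-01  8.7920e+01] 0.3
side -62 67 angle 0.458 rms 1.34
side -45 80 angle 0.454 rms 1.81
side 45 119 angle 0.453 rms 1.75
side 62 146 angle 0.46 rms 1.79
top -45 16 angle 0.397 rms 1.14
top 45 268 angle 0.464 rms 1.71
top 62 284 angle 0.462 rms 1.79
```

Request:
jog_arm:
  plan: [-0.0035,0.0001,-0.007,0,0,0,-0.0067,0.0002,-0.0143,0,0,0,-0.009,0.0003,-0.0225,0,0,0,-0.0115,0.0004,-0.031,0,0,0,-0.013,0.0005,-0.037,0,0,0,-0.0135,0.0005,-0.042,0,0,0,-0.0135,0.0005,-0.045,0,0,0,-0.0135,0.0005,-0.047,0,0,0,-0.0135,0.0005,-0.0485,0,0,0,-0.0135,0.0005,-0.0485,0,0,0,-0.0135,0.0005,-0.0485,0,0,0]

```text
clock: 28.4
eef_pos: [422.3, -262.3, 94.2]
eef_rot: [-3.141, -0.001, 1.535]
wrist_force: [0.1, -0.4, -0.6]
finger_gap: 0.4
finger_force: 0.0
```

```bash
python3 b.py
```

```text
28.4 TCP box [-30.71  -0.08] 94.25 F [ 0.1 -0.4 -0.6] M [-0.01 -0.07 -0.01] [-1.7996e+02 -4.0000e-02  8.7940e+01] 0.4
```

Request:
jog_arm:
  plan: [0,0,-0.0005,0,0,0,0,0,-0.001,0,0,0,0,0,-0.0015,0,0,0,0,0,-0.002,0,0,0,0,0,-0.002,0,0,0]

```text
clock: 28.9
eef_pos: [422.4, -262.4, 93.6]
eef_rot: [-3.141, -0.0, 1.535]
wrist_force: [-5.4, 3.8, 17.1]
finger_gap: 0.7
finger_force: 9.0
```

Firm contact (17 N) at the rim height: the lid is shut. Retreat and check.

Request:
jog_arm:
  plan: [0,0,0.01,0,0,0,0,0,0.04,0,0,0,0,0,0.08,0,0,0,0,0,0.12,0,0,0,0,0,0.16,0,0,0,0,0,0.16,0,0,0,0,0,0.16,0,0,0]

```text
clock: 29.6
eef_pos: [422.2, -262.3, 252.4]
eef_rot: [3.142, -0.0, 1.535]
wrist_force: [-0.4, 1.7, -1.3]
finger_gap: 0.1
finger_force: 0.0
```

Run:
```python
from h import *
snap('wrist','wlid'); p,d,W=cloud('wlid'); h=W[...,2]
a=np.radians(-2.05); Rm=np.array([[np.cos(a),-np.sin(a)],[np.sin(a),np.cos(a)]]); B=(W[...,:2]-[453,-263.3])@Rm
k=(h>80)&(h<115)&(np.abs(B[...,0])<65)&(np.abs(B[...,1])<65)&(d>0); q=np.c_[B[k],h[k]]
c=np.linalg.lstsq(np.c_[q[:,:2],np.ones(len(q))],q[:,2],rcond=None)[0]; print('slope x,y, z0',c,len(q)); s=manip.read_state(); print(s['clock'],s['wrist_force'])
```

```text
slope x,y, z0 [ 1.50361402e-03 -2.15457868e-03  9.55253974e+01] 12216
29.65 [-0.29329305  0.25694173 -0.77275399]
```

```bash
python3 -c "
from cell import manip
print(manip.sign_off())"
```

```text
the job is handed in; nothing more can be done
None
```

The whetstone stands on its long edge fully home in the empty slot and the lid is shut. Both were confirmed by measurement, and the job was handed in at about 30 s of the 72 s allowed; the judge returned no verdict.

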